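# Load a block into the spring magazine

## Robot

A 6-joint arm with a two-finger parallel gripper is mounted at the origin on the work surface; the furniture and walls round the work are solid. World frame = base frame: x ahead of the robot, y to its left, z up, the work surface at z = 0. Lengths are in mm, angles in degrees, forces in N, time in s.
With the tool pointing down it reaches from about 300 to 850 mm from the base axis. Payload 4.2 kg.
Tool frame: the origin (TCP) lies on the centre line of the jaws, within the pads' length; the fingertips stand 11 mm ahead of it and the grasp point (between the pads) lies 8 mm behind it; z points along the fingers, y is the line along which they close (so a half turn about z gives the same grasp; the last joint's range is limited). The gripper opens to 91 mm and grips with 3 to 60 N. Pads are 32 mm wide; open, the fingers measure 118 mm over their backs; the gripper's body (76 mm by 178 mm) begins 60 mm behind the grasp point.
Start: joints at [-67.265, 18.312, 89.639, -0, 72.044, -1.146], TCP at [232.786, -525.79, 201.976] pointing down, gripper open.
Joint ranges: [-177.97, 177.97], [-48.28, 115.42], [12.27, 149.76], [-77.06, 257.06], [2.81, 150.46], [-146.56, 146.56]. Speed limits (degrees/s): [147.25, 147.25, 180, 180, 180, 180].

## Interface

Orientations are given as [roll, pitch, yaw] about the fixed x, y, z axes, in that order (R = Rz(yaw) Ry(pitch) Rx(roll)).
In Python, from workcell import env, grab_frame, camera_model, models gives the robot as it stands.
- The arm moves only by the shell command python3 -m crank 'ROWS' [FORCE]. ROWS is text: rows parted by semicolons, each of 7 numbers parted by spaces: the closure, from -1 (fully open) to 1 (shut), so that 0 is half open, then the shift along the tool's x, y, z in mm, then the turn, a rotation vector about the tool's x, y, z in degrees. A call has 1 to 10 rows; each row shifts and turns the commanded pose from where the row before left it, along the tool's axes as they then stand; what a row does not reach is not made up. A row lasts 1/8 s, in which the tool goes at most 62.5 mm and 10.7 degrees, less where a joint would pass 70% of its speed; a pose out of reach is approached as far as the arm can. A call is refused whole if a number of a shift passes 62.5 or a number of a turn 10.7, either way. A call with a gripper value outside its range is refused whole. The fingers move at their own pace and stop on an object; FORCE is the grip in N (left out, the last holds). Time passes only in rows, so rows that do not move let the fingers close. It gives the time, the measured TCP pose, the force, the opening and the grip force at its end, in the units of the state.
- env.state(): the state, without advancing time (a new reading comes with each control period).
- grab_frame(name): name is "scene" or "top" or "wrist"; returns the picture (384x512x3 uint8, blue, green, red); there is no depth.
- camera_model(name): a dict with "K" (3x3 intrinsics, pixels), "R" (3x3) and "t" (3): a world point X has camera coordinates R X + t; the wrist camera has in their place "mount" (4x4, takes a point from camera to tool coordinates, whose origin is the TCP and whose axes are the flange's). Camera axes: x right, y down, z forward; pixel columns grow to the right and rows downward; lengths in mm; the calibration is good to about 2 mm. A picture is of the moment at which its call begins: read the wrist's pose just before it. camera_model takes no time and is no camera call.
- env.job_done(): hands the job in; it is judged then, once.
Trained networks look in the newest picture that a camera, given by its name, has taken for a name from the list of things; names that differ only in an ending like _2 or _b are one class to them, and where a whole thing is asked for, a point or a joint stands for the part that bears it (a point fixed in the world has none). Each returns a list of dicts, best first, with "p" (0 to 1); they miss things now and then, are a little off and sometimes report something else, mostly with a low value. They report only what shows in the picture. A call takes as long as a camera call. They do not tell look-alikes from the thing itself.
- models.search_frame(name, camera): "point" ([x, y, z] in mm, in world coordinates, good to about 4 mm: the middle of the surface that is visible of it).
The state is a dict: "time_s": time; "qpos": joint angles; "qvel": joint speeds; "effort": joint torques, N m; "ee_pos": TCP position; "ee_rot": TCP orientation; "force": force on the tool from outside, world axes, zero at the start; "torque": the same for the moment, N m; "gripper_width": finger opening in mm; "gripper_force": force on a finger pad.
Only numpy, scipy, OpenCV 4.12 (cv2) and the standard library are available. Lean on these libraries where they do the work, as an engineer would, in place of code of your own. Each camera call takes 0.05 s, during which the arm holds its last target. There are 200 camera calls.

## Task

Find the loose white plaster block of the same size as the one already in the orange spring magazine. Press it down flat on top of that one, against the spring, until the two steel catches snap over it and hold it down, then let go. Leave the thin block and the rock where they lie.

Things in the scene. Friction and masses are not known exactly. Their poses are not given: they have to be found in the camera images.
- board: Fixed plywood work board lying across the model tracks, 220 (x) x 630 (y) x 8 mm; its top, on which the magazine, the loose blocks and the rock stand, is at z = 15 mm. Origin: centre of its underside.
- magazine: Fixed orange block magazine on a grey base 76 (x) x 124 (y) x 12 mm; origin: centre of the base's underside, z up. Well inside 35 (x) x 58 (y) mm, centred: a block goes in with its long side along y. End walls at y = +-29 mm, corner guides only at |y| 20 to 34 mm (outside at x = +-22.5 mm): the long sides are open between, so fingers holding a block by its 30 mm width can go down with it.
- well_mouth (a point): Centre of the well's open top, 83 mm above the magazine's origin, same axes. The lips flare outward over the top 10 mm, to x = +-28 and y = +-37 mm outside. Outside each end wall a dark catch housing reaches y = +-54 mm and 76 mm above the magazine's origin.
- catch_level (a point): On the well's axis, 62 mm above the magazine's origin, same axes: level of the flat undersides of two spring-loaded steel catches, 12 mm wide, noses at y = +-21 mm, tops sloping at 45 degrees up to the walls 10 mm higher. A block pressed down (4 to 9 N) pushes them aside; they snap back once its top is below this level and hold it down. A block set in unpressed stops about 6 mm above this level.
- platform (a joint): Travel of the spring-loaded black platform at the bottom of the well, in m, growing downward: 0 with one block in the magazine, 0.018 with two held under the catches, bottom stop at 0.024 (the upper block's top is then 6 mm below the catches). Spring force about 5 N at 0, 8.6 N at 0.018.
- spare_block: Loose white plaster block, 30 (x) by 52 (y) by 18 (z) mm, 0.035 to 0.07 kg, lying flat on the board away from the magazine: the one to load. Origin at the centre of its underside, z up.
- loaded_block: The same kind of white plaster block, 30 by 52 by 18 mm, already in the magazine, on the platform and held under the catches. Origin at the centre of its underside.
- thin_block: Bystander: loose white plaster block, thinner, narrower and longer: 22 (x) by 58 (y) by 12 (z) mm, lying flat. Origin at the centre of its underside.
- rock: Bystander: loose beige plaster rock, about 44 by 62 by 22 mm. Origin at the centre of its underside.
Things that resemble listed ones, but are neither listed nor needed, are in the scene too. What is shaped like the spare_block but yellow is not meant. Leave any red look-alike of the loaded_block alone.

How it is judged (in metres and radians):
At the end, for the whole second after the job is handed in: The spare block rests flat (10 degrees) in the well, centred within 10 mm, underside 36 to 48 mm above the magazine's (44 when caught), on the first block (underside 18 to 30 mm, within 10 mm); the platform is down by more than 14 mm (z of spare_block in the frame of magazine between 0.036 and 0.048 m and horizontal distance between each of spare_block, loaded_block and magazine below 0.01 m and angle between spare_block's own z axis and vertical below 0.175 rad and z of loaded_block in the frame of magazine between 0.018 and 0.03 m and value of joint platform above 0.014 m and linear speed of spare_block below 0.02 m/s); the robot touches nothing.
It fails at once if the thin block is moved more than 3 cm (distance of thin_block from where it was at the start of the episode above 0.03 m).
It fails at once if the rock is moved more than 3 cm (distance of rock from where it was at the start of the episode above 0.03 m).
It also fails if it takes over 34 s, if anything falls off the work surface, if the arm or the gripper's body presses on something with over 40 N, if the wrist force passes 120 N, or if a joint passes its speed limit or range.

## Working session

There is one attempt and no reset: what is moved stays moved. The work goes in short steps, Python scripts to look and compute and a shell command to move; the robot and the scene stay as the last step left them, time stands still between calls to the robot, and variables do not carry over. Pictures are saved under pics/ and viewed, at most 10 in all, crops included, and the job is handed in when it is done.

```bash
mkdir -p pics; ls; python3 - <<'E'
from workcell import env, grab_frame, camera_model, models
import cv2,numpy as np
a=grab_frame("top");b=grab_frame("scene")
cv2.imwrite("pics/top.png",cv2.resize(a,(800,600)));cv2.imwrite("pics/scene.png",cv2.resize(b,(800,600)))
for c in("top","scene"):
  for n in("spare_block","thin_block","rock","magazine","well_mouth"):
    print(c,n,[(np.round(d["point"]).tolist(),round(d["p"],2)) for d in models.search_frame(n,c)][:5])
s=env.state();print(s["time_s"],s["ee_pos"],s["ee_rot"],s["gripper_width"])
E
```

```text
pics
top spare_block [([307.0, -170.0, 17.0], 0.51)]
top thin_block [([470.0, -5.0, 34.0], 0.67), ([480.0, -125.0, 28.0], 0.64), ([438.0, 210.0, 24.0], 0.53)]
top rock [([461.0, -216.0, 25.0], 0.73), ([488.0, 29.0, 17.0], 0.43)]
top magazine [([440.0, 214.0, 27.0], 0.58)]
top well_mouth [([440.0, 214.0, 24.0], 0.56)]
scene spare_block [([436.0, 233.0, 37.0], 0.64), ([467.0, -1.0, 37.0], 0.5)]
scene thin_block [([480.0, -119.0, 27.0], 0.39)]
scene rock []
scene magazine [([437.0, 236.0, 37.0], 0.8)]
scene well_mouth [([437.0, 234.0, 34.0], 0.8)]
0.6 [ 232.77566383 -525.77499497  201.9625229 ] [1.79996573e+02 2.91128884e-04 2.38785812e+01] 91.14393970903174
```

View pics/top.png

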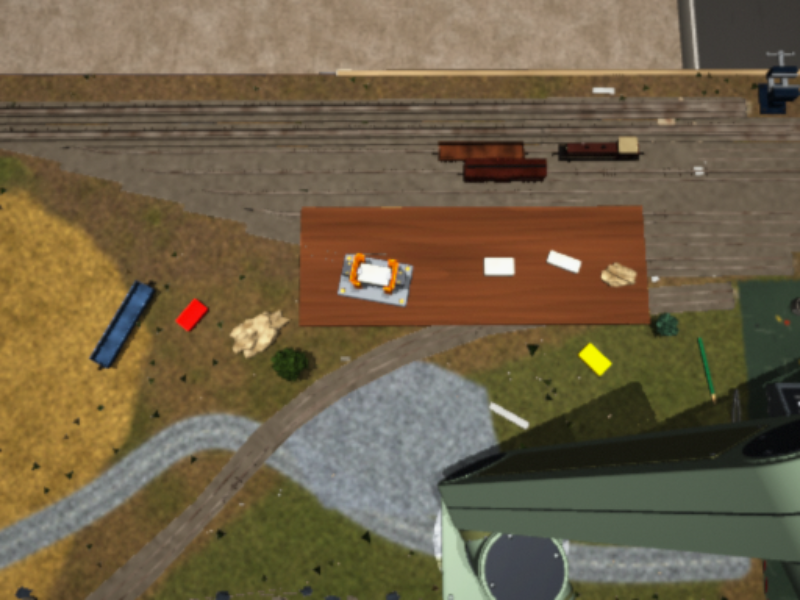

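View pics/scene.png

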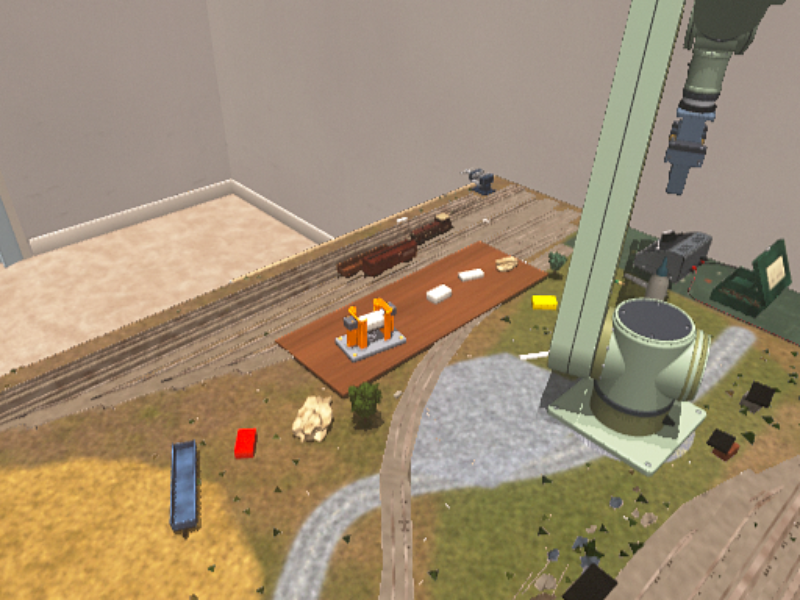

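Top picture: two white blocks lie on the board at (499,266) and (564,261). The magazine is at (375,278) and the rock at (619,275). The yellow and red look-alikes are off the board. The left white block looks wider and nearer to 30x52, so I'll measure both and check them in an enlarged crop.

```bash
cat > h.py <<'E'
from workcell import env, grab_frame, camera_model, models
import cv2,numpy as np
def ray(c,uv,z,R=None,t=None):
    m=camera_model(c);K=np.array(m["K"])
    R=np.array(m["R"]) if R is None else R;t=np.array(m["t"]).ravel() if t is None else t
    uv=np.atleast_2d(uv);d=np.c_[uv,np.ones(len(uv))]@np.linalg.inv(K).T@R;o=-R.T@t
    return o+d*((z-o[2])/d[:,2])[:,None]
def rect(P):
    (c,s,a)=cv2.minAreaRect(P[:,:2].astype(np.float32)); a=a if s[1]<s[0] else a+90
    return np.round(c,1),np.round(sorted(s),1),round((a+90)%180-90,1)  # a: direction of long side
E
python3 - <<'E'
from h import *
a=grab_frame("top")
hsv=cv2.cvtColor(a,cv2.COLOR_BGR2HSV)
w=((hsv[...,1]<60)&(hsv[...,2]>190)).astype(np.uint8)
w[:,:]*=1
n,l,st,ce=cv2.connectedComponentsWithStats(w)
for i in range(1,n):
    x,y=ce[i]
    if 190<x<420 and 130<y<210 and st[i,4]>40:
        v,u=np.nonzero(l==i)
        px=np.concatenate([np.c_[u+dx,v+dy] for dx in(-.5,.5) for dy in(-.5,.5)])
        print(ce[i].round(1),st[i,4],"z33",rect(ray("top",px,33)),"z27",rect(ray("top",px,27)))
# magazine base grey corner guess by crop
c=a[150:210,205:435]; cv2.imwrite("pics/crop.png",cv2.resize(c,(0,0),fx=3.45,fy=3.45,interpolation=cv2.INTER_CUBIC))
E
```

```text
[360.8 166.9] 160 z33 (array([ 480.9, -122.7]), array([25.6, 61.5]), 69.8) z27 (array([ 482.2, -124.2]), array([25.8, 61.8]), 69.8)
[319. 170.] 207 z33 (array([472.5,  -5.6]), array([31.3, 53.7]), 89.7) z27 (array([473.8,  -6.6]), array([31.5, 54. ]), 89.7)
[239.3 174.6] 237 z33 (array([462.4, 217.1]), array([40.9, 60.4]), 80.1) z27 (array([463.6, 217.3]), array([41.1, 60.7]), 80.1)
[243.2 188.7] 125 z33 (array([420.3, 209. ]), array([23.4, 96.9]), 87.0) z27 (array([421.3, 209.2]), array([23.5, 97.4]), 87.0)
```

View pics/crop.png

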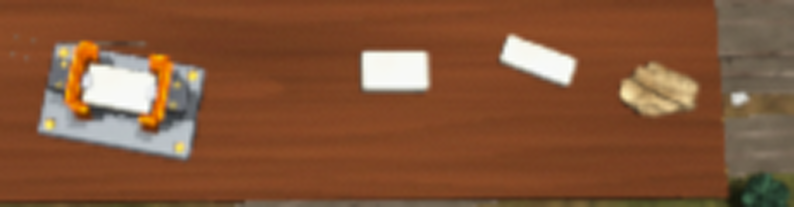

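The crop confirms it: the left white block (crop 395,70; about 31x54 mm at z=33) is the spare, lying along y. The right one (538,60; about 23x60 after blur) is the thin block. I'll move over the magazine first for a near look, since it's the critical pose.

```bash
cat >> h.py <<'E'
from scipy.spatial.transform import Rotation as Ro
def rel(x,y,z,yaw,n=1):
    s=env.state();p=np.array(s["ee_pos"]);y0=s["ee_rot"][2];dy=(yaw-y0+180)%360-180
    print("now",p.round(1),np.round(s["ee_rot"],1),"turn z",round(-dy,1))
    d=(np.array([x,y,z])-p)/n
    for i in range(n):
        print(np.round(Ro.from_euler("xyz",[180,0,y0+dy*i/n],degrees=True).inv().apply(d),1), end=" ")
    print("turn/row",round(-dy/n,2), "single dir final frame",np.round(Ro.from_euler("xyz",[180,0,yaw],degrees=True).inv().apply(d*n),1))
def wpose():
    s=env.state();T=np.eye(4);T[:3,:3]=Ro.from_euler("xyz",s["ee_rot"],degrees=True).as_matrix();T[:3,3]=s["ee_pos"]
    M=T@np.array(camera_model("wrist")["mount"]);return M[:3,:3].T,-M[:3,:3].T@M[:3,3]
E
python3 - <<'E'
from h import *
c=np.array([[58,43],[205,68],[188,158],[38,132]])/3.45+[205,150]
P=ray("top",c,27);print(P.round(0).tolist(),P.mean(0).round(1))
print(np.array(camera_model("wrist")["mount"]).round(2))
rel(440,-5,220,90,10)
E
```

```text
[[496.0, 266.0, 27.0], [475.0, 146.0, 27.0], [402.0, 161.0, 27.0], [423.0, 281.0, 27.0]] [449.1 213.5  27. ]
[[   0.     -0.96   -0.3    83.75]
 [   1.      0.      0.      0.91]
 [  -0.     -0.3     0.96 -182.99]
 [   0.      0.      0.      1.  ]]
now [ 232.8 -525.8  202. ] [180.    0.   23.9] turn z -66.1
[ 40.  -39.2  -1.8] [ 44.3 -34.4  -1.8] [ 47.9 -29.   -1.8] [ 51.  -23.3  -1.8] [ 53.3 -17.3  -1.8] [ 55.  -11.   -1.8] [55.9 -4.6 -1.8] [56.   1.8 -1.8] [55.4  8.3 -1.8] [54.1 14.6 -1.8] turn/row -6.61 single dir final frame [520.8 207.2 -18. ]
```

```bash
python3 -m crank '-1 40 -39 -2 0 0 -6.6; -1 44 -34.5 -2 0 0 -6.6; -1 48 -29 -2 0 0 -6.6; -1 51 -23 -2 0 0 -6.6; -1 53.5 -17.5 -2 0 0 -6.6; -1 55 -11 -2 0 0 -6.6; -1 56 -4.5 -2 0 0 -6.6; -1 56 2 -2 0 0 -6.6; -1 55.5 8.5 -2 0 0 -6.6; -1 54 14.5 -2 0 0 -6.6'
python3 - <<'E'
from h import *
rel(449,213.5,220,80,5)
E
```

```text
time_s: 1.9
ee_pos: [441.7, -3.7, 222.4]
ee_rot: [179.9, 0.0, 90.1]
force: [1.7, -0.7, 0.0]
gripper_width: 91.4
gripper_force: 0.0
now [441.7  -3.7 222.4] [179.9   0.   90.1] turn z 10.1
[43.4  1.6  0.5] [43.5  0.   0.5] [43.4 -1.5  0.5] [43.4 -3.   0.5] [43.2 -4.6  0.5] turn/row 2.02 single dir final frame [215.2 -30.5   2.4]
```

```bash
python3 -m crank '-1 0 0 0 0 0 0' >/dev/null
cat > look.py <<'E'
from h import *
import sys
name=sys.argv[1];s=env.state();R,t=wpose();a=grab_frame("wrist")
np.savez("pics/"+name,R=R,t=t);cv2.imwrite("pics/"+name+".png",cv2.resize(a,(800,600)));cv2.imwrite("pics/"+name+"_raw.bmp",a)
hsv=cv2.cvtColor(a,cv2.COLOR_BGR2HSV)
w=((hsv[...,1]<60)&(hsv[...,2]>170)).astype(np.uint8)
n,l,st,ce=cv2.connectedComponentsWithStats(w)
for i in range(1,n):
    if st[i,4]>400:
        v,u=np.nonzero(l==i);print(ce[i].round(),st[i,4],rect(ray("wrist",np.c_[u,v],float(sys.argv[2]),R,t)))
E
python3 look.py w1 33
python3 -m crank '-1 43 1.5 0 0 0 2; -1 43.5 0 0 0 0 2; -1 43.5 -1.5 0 0 0 2; -1 43.5 -3 0 0 0 2; -1 43 -4.5 0 0 0 2; -1 0 0 0 0 0 0'
python3 look.py w2 77
```

```text
[97. 72.] 25127 (array([253.5,  55.8]), array([238.7, 261.4]), -89.9)
[259.  18.] 1873 (array([443.5, 173.1]), array([42.2, 74.6]), -10.2)
[405.  95.] 13026 (array([630.9,  23.9]), array([ 95.5, 329. ]), -89.9)
[467.  41.] 664 (array([684.7, 143.4]), array([ 9.8, 90.3]), 89.8)
[482.  43.] 694 (array([702.9, 143.5]), array([ 9.5, 90.3]), -89.3)
[493.  55.] 673 (array([719.3, 127.8]), array([  7.4, 121.7]), -89.4)
[489. 125.] 581 (array([733.4,  26.8]), array([  4.4, 282.4]), -89.5)
[492. 158.] 1118 (array([748. ,   5.1]), array([  9.8, 229.4]), -90.0)
[497. 190.] 584 (array([765.3, -29.1]), array([ 10.5, 161. ]), 89.0)
[279. 169.] 953 (array([473.2,  -5.7]), array([31. , 53.6]), -89.7)
[  8. 200.] 1104 (array([113.2, -48.3]), array([30.9, 99.4]), 75.7)
[283. 248.] 597 (array([ 481.6, -121.3]), array([23.9, 59. ]), 67.9)
[372. 285.] 989 (array([ 599.5, -183. ]), array([ 24.3, 164.3]), 0.2)
[176. 284.] 801 (array([ 321.9, -180.7]), array([ 10.4, 230.7]), 0.3)
time_s: 2.82
ee_pos: [449.4, 211.6, 221.7]
ee_rot: [-180.0, 0.0, 79.9]
force: [0.1, -0.7, 0.7]
gripper_width: 91.0
gripper_force:
[... 347 characters left out ...]
), -89.9)
[442. 102.] 1512 (array([660.9, 241.4]), array([  9.4, 226.3]), -89.8)
[456. 102.] 1507 (array([675.4, 236.4]), array([  7.8, 231.3]), -89.6)
[469. 110.] 1153 (array([690. , 227.5]), array([  6.3, 243.7]), -89.6)
[508.  80.] 419 (array([729.2, 269.7]), array([ 6., 95.]), -89.8)
[490. 151.] 1092 (array([715., 185.]), array([  7.3, 214. ]), -89.7)
[257. 151.] 2648 (array([454. , 230.5]), array([65.7, 94.6]), 79.7)
[501. 184.] 475 (array([730.2, 144.7]), array([  6. , 151.4]), -89.1)
[387. 289.] 819 (array([590.8,  30.6]), array([23.1, 79.8]), -10.0)
[165. 286.] 621 (array([312.3,  83.7]), array([  6.1, 189.4]), -10.0)
[297. 307.] 427 (array([472.3,  22.7]), array([27.5, 34.8]), 88.7)
```

View pics/w1.png

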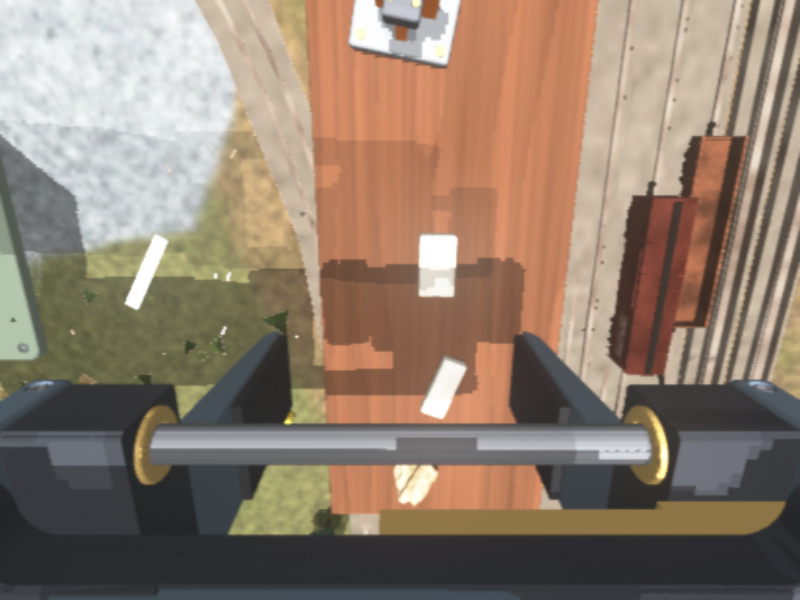

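View pics/w2.png

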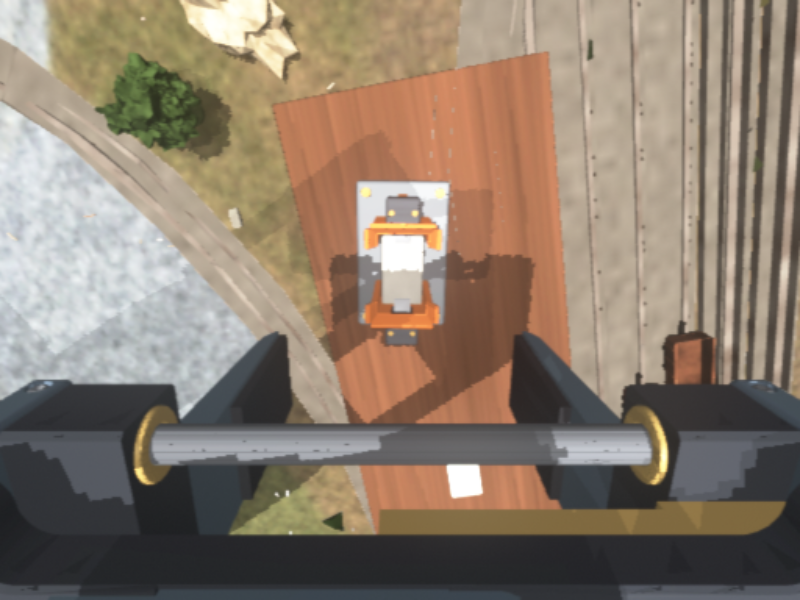

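Wrist view w1: the spare is at (437,265) and measures 31x53.6 mm at z=33, centred at (473.2,-5.7), which agrees with the top camera. w2 shows the magazine centred at about (403,265), aligned with the tool. Next I'll get its centre from the base corners and the lips.

```bash
python3 - <<'E'
from h import *
d=np.load("pics/w2.npz");R,t=d["R"],d["t"];a=cv2.imread("pics/w2_raw.bmp")
hsv=cv2.cvtColor(a,cv2.COLOR_BGR2HSV)
m=(hsv[...,0]>6)&(hsv[...,0]<20)&(hsv[...,1]>200)&(hsv[...,2]>140)
m[:115]=0;m[225:]=0;m[:,:220]=0;m[:,295:]=0
v,u=np.nonzero(m);P=ray("wrist",np.c_[u,v],98,R,t);print("lips",len(u),u.min(),u.max(),v.min(),v.max(),rect(P))
b=np.array([[357,182],[449,182],[446,323],[358,323]])*.64-.3
P=ray("wrist",b,27,R,t);print("base",P.round(0).tolist(),P.mean(0).round(1))
print("nadir cam",(-R.T@t).round())
rel(473,-5.7,150,90,5)
E
```

```text
Traceback (most recent call last):
ValueError: zero-size array to reduction operation minimum which has no identity
```

```bash
python3 - <<'E'
from h import *
d=np.load("pics/w2.npz");R,t=d["R"],d["t"];a=cv2.imread("pics/w2_raw.bmp")
hsv=cv2.cvtColor(a,cv2.COLOR_BGR2HSV)
print(hsv[205,256],hsv[149,256],hsv[200,310],hsv[130,310],hsv[207,256])
m=(hsv[...,0]>8)&(hsv[...,0]<22)&(hsv[...,1]>165)
m[:115]=0;m[225:]=0;m[:,:220]=0;m[:,295:]=0
v,u=np.nonzero(m)
if len(u):
  P=ray("wrist",np.c_[u,v],98,R,t);print("lips",len(u),u.min(),u.max(),v.min(),v.max(),rect(P))
b=np.array([[357,182],[449,182],[446,323],[358,323]])*.64-.3
P=ray("wrist",b,27,R,t);print("base",P.round(0).tolist(),P.mean(0).round(1))
print("nadir cam",(-R.T@t).round())
cv2.imwrite("pics/c2.png",cv2.resize(a[110:228,205:310],(0,0),fx=5,fy=5,interpolation=cv2.INTER_CUBIC))
rel(473,-5.7,150,90,5)
E
```

```text
[ 11 176 217] [ 13 151 252] [ 10 124 115] [ 10 131 168] [ 11 176 222]
lips 540 234 279 142 210 (array([451.6, 214.5]), array([50.5, 75.3]), 78.4)
base [[426.0, 281.0, 27.0], [499.0, 268.0, 27.0], [479.0, 148.0, 27.0], [403.0, 162.0, 27.0]] [451.8 214.6  27. ]
nadir cam [464. 294. 405.]
now [449.2 210.3 221.7] [-1.80e+02  1.00e-01  7.99e+01] turn z -10.1
[-41.7  12.3  14.3] [-42.1  10.8  14.3] [-42.5   9.3  14.3] [-42.8   7.8  14.3] [-43.    6.3  14.3] turn/row -2.02 single dir final frame [-216.    23.8   71.7]
```

View pics/c2.png

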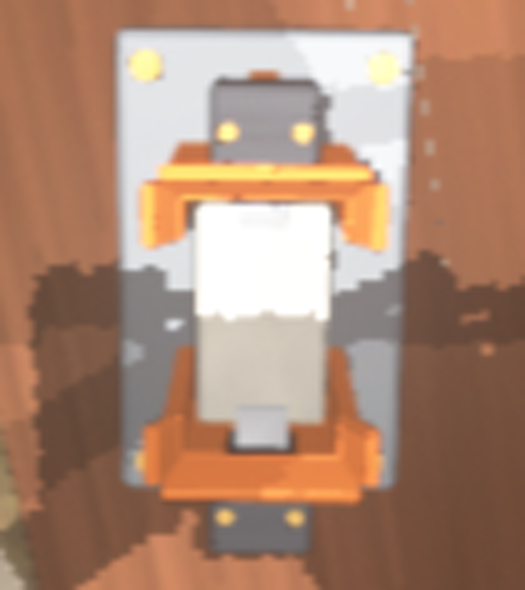

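```bash
python3 - <<'E'
from h import *
d=np.load("pics/w2.npz");R,t=d["R"],d["t"]
f=lambda p,z:ray("wrist",np.array(p)/5+[205,110]-.4,z,R,t)[:,:2].round(1)
L=f([[142,165],[390,165],[382,500],[142,500]],98);print("lips",L.tolist(),L.mean(0),"mid ends",((L[0]+L[1])/2),(L[2]+L[3])/2)
B=f([[117,32],[413,35],[395,488],[124,488]],27);print("base",B.tolist(),B.mean(0))
b=f([[194,204],[330,204],[324,420],[197,420]],77);print("blk",b.tolist(),b.mean(0))
E
```

```text
lips [[432.8, 255.8], [484.1, 246.7], [471.3, 172.7], [418.1, 182.1]] [451.575 214.325] mid ends [458.45 251.25] [444.7 177.4]
base [[426.0, 280.8], [499.2, 267.1], [477.0, 147.6], [403.2, 160.6]] [451.35  214.025]
blk [[440.6, 242.5], [470.8, 237.2], [461.3, 186.8], [431.7, 192.0]] [451.1   214.625]
```

The magazine centre is (451.4, 214.3) with a tool yaw of about 79.5; base, lips and loaded block agree within 0.5 mm. Going to the spare.

```bash
python3 -m crank '-1 -41.5 12.5 14 0 0 -2; -1 -42 11 14 0 0 -2; -1 -42.5 9.5 14 0 0 -2; -1 -43 8 14 0 0 -2; -1 -43 6.5 14 0 0 -2; -1 0 0 0 0 0 0; -1 0 0 0 0 0 0'
python3 look.py w3 33 | grep -E "\[ ?[34][0-9.]+, +-[0-9]"
python3 -c "
from h import *
rel(473.2,-5.7,28,90)"
```

```text
time_s: 3.75
ee_pos: [473.4, -5.9, 152.2]
ee_rot: [180.0, -0.0, 89.7]
force: [0.2, -0.4, 0.3]
gripper_width: 91.1
gripper_force: 0.0
[256. 180.] 1383 (array([473.3,  -5.3]), array([30. , 53.8]), 89.0)
[250. 284.] 2813 (array([ 472.8, -139.7]), array([ 24.1, 387.7]), -0.2)
now [473.7  -5.2 152.4] [180.   -0.   89.8] turn z -0.2
[ -0.5  -0.5 124.4] turn/row -0.19 single dir final frame [ -0.5  -0.5 124.4]
```

```bash
python3 -m crank '-1 0 0 40 0 0 0; -1 0 0 40 0 0 0; -1 0 0 25 0 0 0; -1 0 0 13 0 0 0; -1 0 0 5.5 0 0 0; -1 0 0 0 0 0 0; -1 0 0 0 0 0 0' 45
```

```text
time_s: 4.68
ee_pos: [474.6, -4.9, 29.3]
ee_rot: [179.9, 0.0, 89.9]
force: [-0.6, -0.0, 0.6]
gripper_width: 91.3
gripper_force: 0.0
```

```bash
python3 -m crank '0.3 0 -1 1 0 0 0; 1 0 0 0 0 0 0; 1 0 0 0 0 0 0; 1 0 0 0 0 0 0; 1 0 0 0 0 0 0; 1 0 0 0 0 0 0' 50
```

```text
time_s: 5.42
ee_pos: [472.9, -4.9, 27.4]
ee_rot: [-180.0, 0.0, 89.9]
force: [-0.1, -1.0, -0.1]
gripper_width: 33.8
gripper_force: 0.0
```

```bash
python3 -m crank '1 0 0 0 0 0 0; 1 0 0 0 0 0 0; 1 0 0 0 0 0 0; 1 0 0 -10 0 0 0; 1 0 0 -40 0 0 0; 1 0 0 -60 0 0 0; 1 0 0 -40 0 0 0; 1 0 0 0 0 0 0'
python3 -c "
from h import *
rel(451.4,214.3,177,79.5,5)"
```

```text
time_s: 6.42
ee_pos: [475.2, -4.9, 181.5]
ee_rot: [179.5, 0.0, 89.9]
force: [-0.5, -0.4, 0.3]
gripper_width: 0.3
gripper_force: 0.0
now [475.2  -4.9 181.5] [179.5   0.   89.9] turn z 10.4
[43.8 -4.8  0.9] [43.6 -6.4  0.9] [43.4 -8.   0.9] [43.1 -9.6  0.9] [ 42.7 -11.1   0.9] turn/row 2.08 single dir final frame [211.2 -63.3   4.5]
```

The gripper closed fully, so the block was lost. Looking.

```bash
python3 look.py w4 33 | grep -E "\[ ?[34][0-9.]+, +-?[0-9]"
```

```text
[253. 175.] 1157 (array([472.9,  -6.2]), array([30.5, 53.2]), 89.9)
[361. 318.] 1193 (array([ 619.9, -213.6]), array([42.5, 73.1]), -89.6)
```

View pics/w4.png

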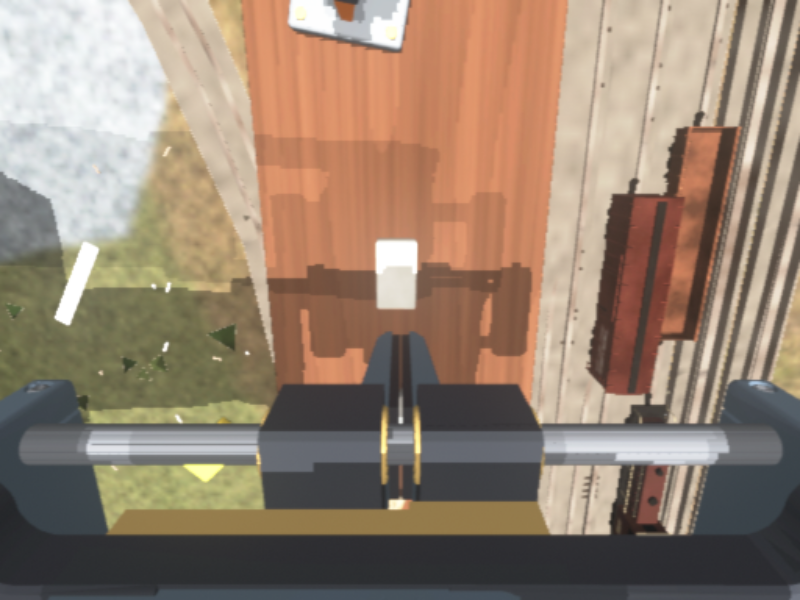

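w4: the block at (396,275) hasn't moved, at (472.9,-6.2), and is still square. The grip slipped or never held, so I'll redo it in stages and read the grip force before lifting.

```bash
python3 -m crank '-0.2 -1 -2 0 0 0 0; -0.2 0 0 0 0 0 0; -0.2 0 0 0 0 0 0; -0.2 0 0 50 0 0 0; -0.2 0 0 50 0 0 0; -0.2 0 0 30 0 0 0; -0.2 0 0 18 0 0 0; -0.2 0 0 5 0 0 0; -0.2 0 0 0 0 0 0' 30
python3 -c "
from h import *
rel(473,-6,27,90)"
```

```text
time_s: 7.6
ee_pos: [471.0, -5.9, 24.4]
ee_rot: [-180.0, 0.0, 89.9]
force: [0.5, 0.2, -0.3]
gripper_width: 54.8
gripper_force: 0.0
now [471.   -5.9  24.4] [-180.     0.    89.9] turn z -0.1
[-0.1  2.  -2.6] turn/row -0.12 single dir final frame [-0.1  2.  -2.6]
```

```bash
python3 -m crank '-0.2 0 2 -2 0 0 0; 0.2 0 0 0 0 0 0; 1 0 0 0 0 0 0; 1 0 0 0 0 0 0; 1 0 0 0 0 0 0' 30;  python3 -m crank '1 0 0 0 0 0 0; 1 0 0 0 0 0 0' 30
```

```text
time_s: 8.22
ee_pos: [472.8, -5.9, 26.5]
ee_rot: [180.0, 0.0, 89.9]
force: [0.7, -0.3, -0.4]
gripper_width: 17.8
gripper_force: 0.0
time_s: 8.48
ee_pos: [472.8, -5.9, 26.4]
ee_rot: [-180.0, 0.0, 89.9]
force: [0.8, 0.1, 0.7]
gripper_width: 0.2
gripper_force: 0.0
```

The fingers shut on nothing at z=26, with no contact either. Take a look from here and compare with where the fingertips should project.

```bash
python3 look.py w5 33 | grep -E "\[ ?[34][0-9.]+, +-?[0-9]"; python3 - <<'E'
from h import *
M=np.array(camera_model("wrist")["mount"]);K=np.array(camera_model("wrist")["K"])
for p in([0,0,11],[0,0,0],[0,0,-8],[16,0,11],[26,15,6.6],[-26,15,6.6]):
    c=np.linalg.inv(M)@np.r_[p,1];q=K@c[:3];print(p,(q[:2]/q[2]*1.5625).round())
for c in("scene","top"):
    a=grab_frame(c);m=camera_model(c);s=env.state()
    q=np.array(m["K"])@(np.array(m["R"])@np.array(s["ee_pos"])+np.array(m["t"]).ravel());q=q[:2]/q[2];print(c,q)
    x,y=q.astype(int);cr=a[max(0,y-60):y+40,max(0,x-60):x+60];cv2.imwrite(f"pics/{c}5.png",cr)
w=cv2.imread("pics/w5.png");s5=cv2.imread("pics/scene5.png");t5=cv2.imread("pics/top5.png")
o=np.zeros((600,800,3),np.uint8);o[:300,:400]=w[::2,::2];o[300:600,:360]=cv2.resize(s5,(360,300));o[300:600,400:760]=cv2.resize(t5,(360,300));cv2.imwrite("pics/m5.png",o)
E
```

```text
[64. 90.] 11660 (array([374.9,  50.9]), array([ 43.7, 168. ]), -74.7)
[257. 207.] 1220 (array([473.1,   0.6]), array([29.7, 44.9]), 89.0)
[105. 286.] 1893 (array([368.1, -48. ]), array([16.5, 80.6]), -0.1)
[0, 0, 11] [400. 345.]
[0, 0, 0] [400. 355.]
[0, 0, -8] [400. 363.]
[16, 0, 11] [400. 313.]
[26, 15, 6.6] [435. 294.]
[-26, 15, 6.6] [432. 400.]
scene [280.89568118 187.53613099]
top [318.74732964 170.35330631]
```

View pics/m5.png

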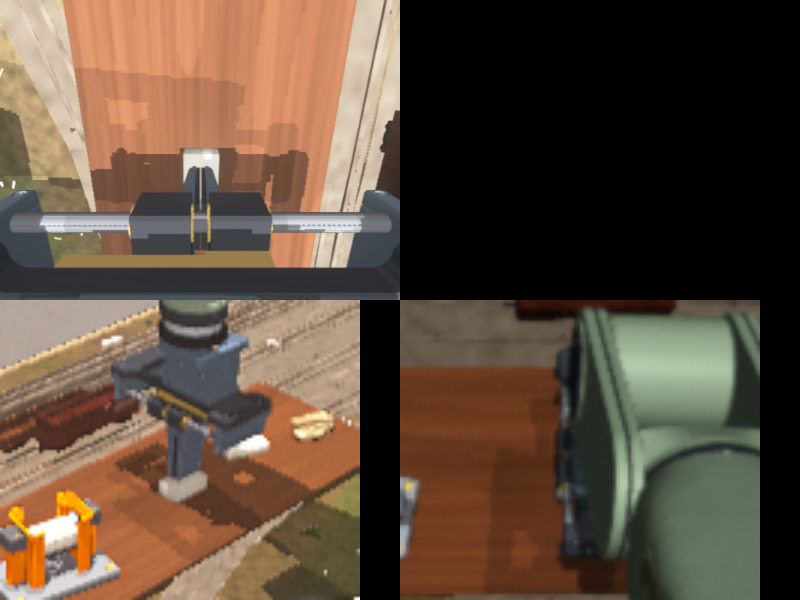

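Scene crop (182,480): the fingertips end right at the block's top face although the TCP reads 26 mm. In the wrist view they also stop at row ~333 where row ~313 was predicted. So the real tips stand about 20 mm farther back than stated, and I closed above the block. I'll open here and descend further in guarded steps.

```bash
python3 -m crank '-0.2 0 0 -3 0 0 0; -0.2 0 0 0 0 0 0; -0.2 0 0 0 0 0 0; -0.2 0 0 0 0 0 0; -0.2 0 0 5 0 0 0; -0.2 0 0 5 0 0 0;  -0.2 0 0 3 0 0 0; -0.2 0 0 0 0 0 0' 30; python3 -m crank '-0.2 0 0 2 0 0 0; -0.2 0 0 0 0 0 0'
```

```text
time_s: 9.62
ee_pos: [472.6, -5.9, 16.1]
ee_rot: [-180.0, 0.0, 89.9]
force: [-0.1, 0.5, 0.3]
gripper_width: 54.5
gripper_force: 0.0
time_s: 9.88
ee_pos: [472.8, -5.9, 14.4]
ee_rot: [-180.0, 0.0, 89.9]
force: [-0.5, 0.2, 0.3]
gripper_width: 54.7
gripper_force: 0.0
```

```bash
for i in 1; do python3 -m crank '-0.2 0 0 2 0 0 0; -0.2 0 0 0 0 0 0' | grep -E "pos|force"; python3 -m crank '-0.2 0 0 2 0 0 0; -0.2 0 0 0 0 0 0'| grep -E "pos|force"; python3 -m crank '-0.2 0 0 1 0 0 0; -0.2 0 0 0 0 0 0'| grep -E "pos|force"; done
```

```text
ee_pos: [472.8, -5.9, 12.3]
force: [-0.6, 1.1, 0.3]
gripper_force: 0.0
ee_pos: [472.7, -5.9, 10.3]
force: [0.0, -0.5, 0.4]
gripper_force: 0.0
ee_pos: [472.8, -5.9, 9.4]
force: [0.1, -0.8, 0.3]
gripper_force: 0.0
```

```bash
python3 -m crank '0.3 0 0 0 0 0 0; 0.3 0 0 0 0 0 0; 1 0 0 0 0 0 0; 1 0 0 0 0 0 0; 1 0 0 0 0 0 0' 40
```

```text
time_s: 11.25
ee_pos: [472.9, -5.9, 9.5]
ee_rot: [180.0, 0.0, 89.9]
force: [-0.1, -0.1, -0.1]
gripper_width: 29.2
gripper_force: 40.0
```

Gripped: 29.2 mm wide at 40 N. The block's underside is then at TCP+5.5 mm. Lift.

```bash
python3 -m crank '1 0 0 -5 0 0 0; 1 0 0 -20 0 0 0; 1 0 0 -35 0 0 0; 1 0 0 -35 0 0 0; 1 0 0 -25 0 0 0; 1 0 0 -10 0 0 0; 1 0 0 0 0 0 0' 50
python3 -c "
from h import *
rel(451.4,214.3,139.5,79.5,6)"
```

```text
time_s: 12.12
ee_pos: [472.9, -5.9, 139.6]
ee_rot: [180.0, 0.0, 89.9]
force: [0.1, 0.2, -1.3]
gripper_width: 29.8
gripper_force: 50.0
now [472.9  -5.9 139.6] [180.    0.   89.9] turn z 10.4
[36.7 -3.7  0. ] [36.6 -4.8  0. ] [36.4 -5.9  0. ] [36.2 -7.   0. ] [36.  -8.1  0. ] [35.7 -9.1  0. ] turn/row 1.73 single dir final frame [ 2.126e+02 -6.130e+01  1.000e-01]
```

```bash
python3 -m crank '1 36.5 -3.5 0 0 0 1.7; 1 36.5 -5 0 0 0 1.7; 1 36.5 -6 0 0 0 1.7; 1 36 -7 0 0 0 1.7; 1 36 -8 0 0 0 1.8; 1 36 -9 0 0 0 1.8; 1 0 0 0 0 0 0; 1 0 0 0 0 0 0'
python3 - <<'E'
from h import *
s=env.state();R,t=wpose();a=grab_frame("wrist");np.savez("pics/w6",R=R,t=t);cv2.imwrite("pics/w6_raw.bmp",a)
sc=grab_frame("scene")
q=np.array(camera_model("scene")["K"])@(np.array(camera_model("scene")["R"])@np.array([451,214,80])+np.array(camera_model("scene")["t"]).ravel());x,y=(q[:2]/q[2]).astype(int)
o=np.zeros((560,800,3),np.uint8);o[:,:480]=cv2.resize(a[90:300,166:346],(480,560));o[:400,480:]=cv2.resize(sc[y-60:y+40,x-40:x+40],(320,400));cv2.imwrite("pics/m6.png",o)
rel(451.4,214.3,110,79.5)
E
```

```text
time_s: 13.12
ee_pos: [450.4, 213.5, 138.3]
ee_rot: [-179.9, 0.1, 79.5]
force: [-0.3, 0.4, -0.7]
gripper_width: 29.4
gripper_force: 50.0
now [450.8 213.2 138.8] [-1.799e+02  1.000e-01  7.940e+01] turn z -0.1
[ 1.2  0.4 28.8] turn/row -0.07 single dir final frame [ 1.2  0.4 28.8]
```

View pics/m6.png

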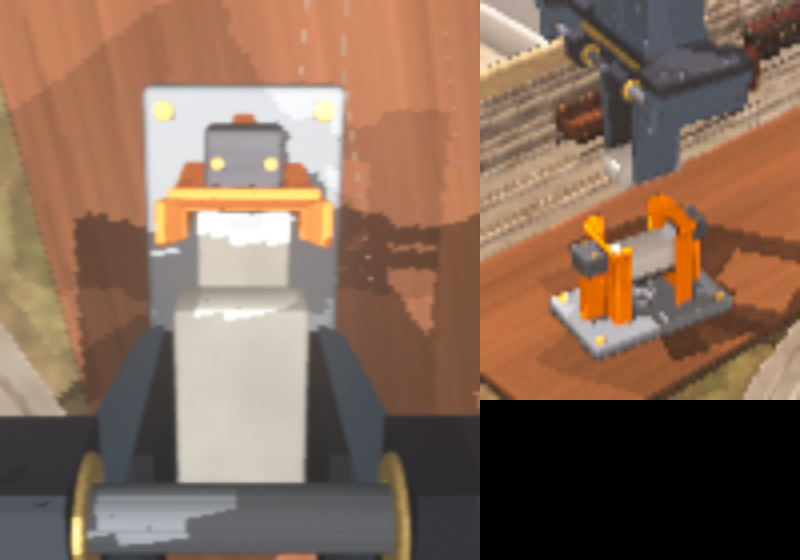

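```bash
python3 - <<'E'
from h import *
d=np.load("pics/w6.npz");R,t=d["R"],d["t"]
f=lambda p,z:ray("wrist",np.array(p)/2.667+[166,90]-.4,z,R,t)
p0=np.array([450.4,213.5,0]);T=Ro.from_euler("xyz",[180,0,79.5],degrees=True)
g=lambda p,z:T.inv().apply(f(p,z)-p0)[:,:2].round(1).tolist()
print("block front bottom",g([[176,288],[308,288]],144),"top",g([[176,313],[308,313]],162))
print("lips",g([[155,190],[333,190]],98),"base",g([[146,88],[343,88]],27),"loaded",g([[197,212],[290,212]],77))
E
```

```text
block front bottom [[23.5, -15.6], [23.5, 16.2]] top [[23.8, -14.1], [23.9, 14.7]]
lips [[38.0, -25.1], [38.1, 26.8]] base [[61.8, -35.4], [61.9, 37.5]] loaded [[26.5, -14.2], [26.6, 15.7]]
```

The grip is good and deep. The block is centred to about 1 mm across and sits about 1–2 mm back along the long axis. Correct by +2 and +0.6, then go down into the lips.

```bash
python3 -m crank '1 2 0.6 0 0 0 0; 1 0 0 15 0 0 0; 1 0 0 15 0 0 0; 1 0 0 10 0 0 0; 1 0 0 5 0 0 0; 1 0 0 0 0 0 0; 1 0 0 0 0 0 0' 60;python3 -m crank '1 0 0 4 0 0 0; 1 0 0 4 0 0 0; 1 0 0 4 0 0 0; 1 0 0 0 0 0 0' 60
```

```text
time_s: 14.1
ee_pos: [452.4, 216.3, 94.8]
ee_rot: [180.0, -0.0, 79.5]
force: [0.1, -0.0, -0.1]
gripper_width: 29.3
gripper_force: 60.0
time_s: 14.6
ee_pos: [451.8, 215.9, 82.0]
ee_rot: [-180.0, 0.0, 79.5]
force: [1.2, -0.3, -0.9]
gripper_width: 29.6
gripper_force: 60.0
```

```bash
python3 -m crank '1 0 0 3 0 0 0; 1 0 0 3 0 0 0; 1 0 0 2 0 0 0; 1 0 0 0 0 0 0' | grep -E "pos|force";python3 -m crank '1 0 0 3 0 0 0; 1 0 0 3 0 0 0; 1 0 0 0 0 0 0'| grep -E "pos|force"
```

```text
ee_pos: [453.1, 216.5, 75.3]
force: [0.8, -0.2, 4.9]
gripper_force: 60.0
ee_pos: [453.7, 217.0, 69.3]
force: [2.0, 2.7, 3.1]
gripper_force: 60.0
```

```bash
python3 -m crank '1 0 0 0 0 0 0; 1 0 0 0 0 0 0' | grep -E "pos|rot|force|width";python3 -m crank '1 0 0 3 0 0 0; 1 0 0 2 0 0 0; 1 0 0 0 0 0 0'| grep -E "pos|rot|force|width"
```

```text
ee_pos: [453.5, 216.7, 69.2]
ee_rot: [179.8, -0.1, 79.5]
force: [2.6, 1.8, 6.0]
gripper_width: 29.4
gripper_force: 60.0
ee_pos: [453.4, 216.7, 64.0]
ee_rot: [179.8, -0.1, 79.5]
force: [3.8, 1.9, 4.4]
gripper_width: 29.5
gripper_force: 60.0
```

Lateral load is about 3–4 N toward +x and +y, so ease over 1 mm that way and keep pressing.

```bash
python3 -m crank '1 1 1 0 0 0 0; 1 0 0 0 0 0 0' | grep -E "pos|rot|force|width";python3 -m crank '1 0 0 3 0 0 0; 1 0 0 3 0 0 0; 1 0 0 0 0 0 0; 1 0 0 0 0 0 0'| grep -E "pos|rot|force|width"
```

```text
ee_pos: [453.5, 216.7, 63.8]
ee_rot: [180.0, 0.0, 79.5]
force: [1.9, -0.1, 7.0]
gripper_width: 29.2
gripper_force: 60.0
ee_pos: [453.4, 216.7, 57.7]
ee_rot: [180.0, 0.0, 79.5]
force: [2.1, 1.4, 4.6]
gripper_width: 29.7
gripper_force: 60.0
```

```bash
python3 -m crank '1 0 0.5 2 0 0 0; 1 0 0 2 0 0 0; 1 0 0 0 0 0 0; 1 0 0 0 0 0 0' | grep -E "pos|force|width";python3 -m crank '1 0 0 2 0 0 0; 1 0 0 1 0 0 0; 1 0 0 0 0 0 0; 1 0 0 0 0 0 0'| grep -E "pos|force|width"; python3 -m crank '1 0 0 1 0 0 0; 1 0 0 0 0 0 0; 1 0 0 0 0 0 0'| grep -E "pos|force|width"
```

```text
ee_pos: [453.5, 216.7, 53.5]
force: [0.7, 0.4, 5.7]
gripper_width: 29.8
gripper_force: 60.0
ee_pos: [453.5, 216.7, 50.8]
force: [-0.6, 1.4, 7.8]
gripper_width: 29.1
gripper_force: 60.0
ee_pos: [453.5, 216.7, 49.9]
force: [0.1, 0.6, 8.6]
gripper_width: 29.7
gripper_force: 60.0
```

Force 8.6 N fits a platform travel of about 20 mm. One more mm, then a gentle pull up to test whether the catches hold.

```bash
python3 -m crank '1 0 0 1 0 0 0; 1 0 0 0 0 0 0; 1 0 0 0 0 0 0'| grep -E "pos|force|width"; python3 -m crank '1 0 0 -3 0 0 0; 1 0 0 -1.5 0 0 0; 1 0 0 0 0 0 0'| grep -E "pos|force|width";python3 -m crank '1 0 0 -1 0 0 0; 1 0 0 0 0 0 0'| grep -E "pos|force|width"
```

```text
ee_pos: [453.5, 216.7, 48.9]
force: [-0.1, 0.5, 8.4]
gripper_width: 29.3
gripper_force: 60.0
ee_pos: [453.5, 216.7, 53.3]
force: [0.3, 1.1, 7.8]
gripper_width: 29.5
gripper_force: 60.0
ee_pos: [453.5, 216.7, 53.6]
force: [2.0, 1.7, 0.0]
gripper_width: 29.4
gripper_force: 60.0
```

Force fell to 0 with the TCP held at 53.6, exactly catch level, so the catches have it. Release and retreat.

```bash
python3 -m crank '0.7 0 0 0 0 0 0; 0.3 0 0 0 0 0 0; 0 0 0 0 0 0 0; 0 0 0 0 0 0 0; 0 0 0 0 0 0 0'| grep -E "time|pos|force|width"; python3 -m crank '0 0 0 -10 0 0 0; 0 0 0 -30 0 0 0; 0 0 0 -40 0 0 0; 0 0 0 -40 0 0 0; 0 0 0 -40 0 0 0; 0 0 0 0 0 0 0; 0 0 0 0 0 0 0'| grep -E "time|pos|force|width"
python3 - <<'E'
from h import *
R,t=wpose();a=grab_frame("wrist");np.savez("pics/w7",R=R,t=t)
sc=grab_frame("scene");q=np.array(camera_model("scene")["K"])@(np.array(camera_model("scene")["R"])@np.array([451,214,80])+np.array(camera_model("scene")["t"]).ravel());x,y=(q[:2]/q[2]).astype(int)
o=np.zeros((560,800,3),np.uint8);o[:,:480]=cv2.resize(a[90:300,166:346],(480,560));o[:400,480:]=cv2.resize(sc[y-60:y+40,x-40:x+40],(320,400));cv2.imwrite("pics/m7.png",o)
E
```

```text
time_s: 19.85
ee_pos: [453.5, 216.6, 53.8]
force: [0.0, 1.1, 0.5]
gripper_width: 45.6
gripper_force: 0.0
time_s: 20.72
ee_pos: [453.2, 216.5, 213.7]
force: [-0.5, -0.2, 0.1]
gripper_width: 45.6
gripper_force: 0.0
```

View pics/m7.png

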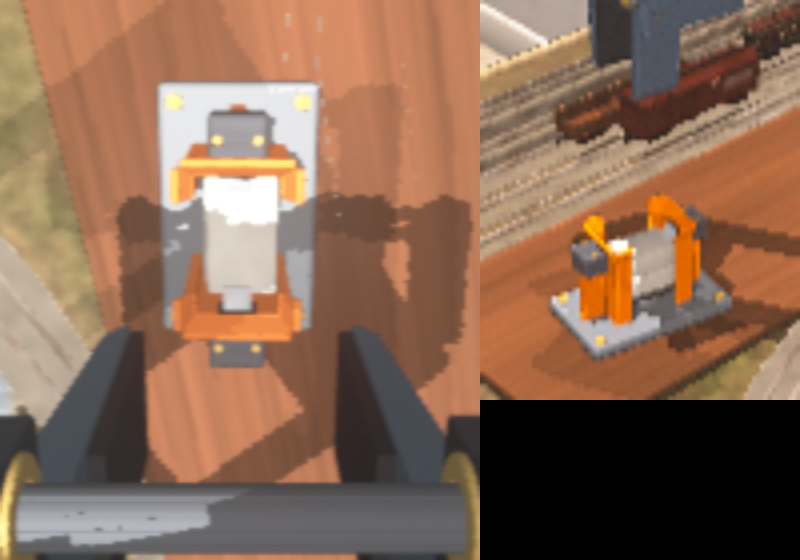

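The block lies flat and centred in the well (240,235) with the lower catch (238,298) over its end. The scene crop shows two stacked blocks in the magazine and the gripper clear, so I'm handing in.

```bash
python3 -c "
from workcell import env
print(env.job_done())"
```

```text
the job is handed in; nothing more can be done
None
```

The spare block is pressed into the magazine and held under the catches, the gripper is clear, and the job was handed in at about 21 s; no verdict came back.

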